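# Clamp the matching template on the blank

## Robot

A 6-joint arm with a two-finger parallel gripper is mounted at the origin on a cart in front of the work surface, level with it; the furniture and walls round the work are solid. World frame = base frame: x ahead of the robot, y to its left, z up, the work surface at z = 0. Lengths are in mm, angles in degrees, forces in N, time in s.
With the tool pointing down it reaches from about 350 to 850 mm from the base axis. Payload 8.1 kg.
Tool frame: the origin (TCP) lies on the centre line of the jaws, within the pads' length; the fingertips stand 19 mm ahead of it and the grasp point (between the pads) is the TCP; z points along the fingers, y is the line along which they close (so a half turn about z gives the same grasp; the last joint's range is limited). The gripper opens to 85 mm and grips with 20 to 120 N. Pads are 22 mm wide; open, the fingers measure 114 mm over their backs; the gripper's body (76 mm by 85 mm) begins 54 mm behind the grasp point. The pads swing forward as they close: fully open they stand 13 mm farther back than shut.
Start: joints at [-82.242, 7.471, 85.268, -0, 87.261, -4.893], TCP at [131.426, -585.433, 224.492] pointing down, gripper open.
Joint ranges: [-169.43, 169.43], [-51.17, 129.36], [1.28, 143.12], [-76.62, 256.62], [0, 156.53], [-152.29, 152.29]. Speed limits (degrees/s): [136.94, 136.94, 159.86, 180, 180, 180].

## Interface

Orientations are given as [roll, pitch, yaw] about the fixed x, y, z axes, in that order (R = Rz(yaw) Ry(pitch) Rx(roll)).
In Python, from bench import r gives the robot as it stands. The module is installed in compiled form; this text tells all that it offers.
- The arm moves only by the tool servo_tool, never from a script. Its arguments are lists of equal length, an entry for each row: "fingers": the finger opening in m, from 0 to 0.0854; "linear": the shift along the tool's x, y, z in m, a list of three; "rotation": the turn, a rotation vector about the tool's x, y, z in degrees, a list of three. A call has 1 to 10 rows; each row is the pose to reach, as a shift and turn from the pose commanded when the call began, along the tool's axes at that moment; what a row does not reach only later rows make up. A row lasts 1/10 s, in which the tool goes at most 50 mm and 8.59 degrees, less where a joint would pass 70% of its speed; a pose out of reach is approached as far as the arm can. A call with a gripper value outside its range is refused whole. The fingers move at their own pace and stop on an object; "force" is the grip in N (left out, the last holds). Time passes only in rows, so rows that repeat a pose let the fingers close. It gives the time, the measured TCP pose, the force, the opening and the grip force at its end, in the units of the state.
- r.sense(): the state, without advancing time (a new reading comes with each control period).
- r.snapshot(name): name is "side" or "top" or "wrist"; returns a dict with "frame" (480x640x3 uint8, red, green, blue), "fx", "fy", "cx", "cy" (pixels), "k1" (the pictures are not rectified: a ray, as slopes to the right and down, at radius r is drawn at 1 + k1 r^2 times it, then the intrinsics apply), "camera_from_world" (4x4, takes a point from world to camera coordinates). Camera axes: x right, y up, looking along -z (the intrinsics and any distortion apply to the point x, -y, -z); pixel columns grow to the right and rows downward; lengths in mm; the calibration is good to about 2 mm. A picture is of the moment at which its call begins. There is no depth.
- r.hand_in(): hands the job in; it is judged then, once.
The state is a dict: "time": time; "joint_pos": joint angles; "qd": joint speeds; "joint_efforts": joint torques, N m; "tool_pos": TCP position; "tcp_rot": TCP orientation; "ft_force": force on the tool from outside, world axes, zero at the start; "wrist_torque": the same for the moment, N m; "finger_gap": finger opening in mm; "grip_force": force on a finger pad.
Only numpy, scipy, OpenCV 4.12 (cv2) and the standard library are available. Lean on these libraries where they do the work, as an engineer would, in place of code of your own. Each camera call takes 0.05 s, during which the arm holds its last target. There are 200 camera calls.

## Task

Of the two plywood templates, take the one whose outline matches the wooden blank in the jig and lay it on the blank the same way round, grip block up, with all edges flush. Then fold the jig's hold-down arm down so that its pad rests on the template, and let go. Leave the other template where it lies.

Things in the scene. Friction and masses are not known exactly. Their poses are not given: they have to be found in the camera images.
- jig: The gluing jig, fixed to the bench: a grey baseboard (110 mm along x, 225 mm along y, 18 mm thick; local y from -75 to +150 mm) with a pale wooden blank fixed on it and a steel hold-down arm hinged near the +y end. Origin: on the bench surface, under the centre of the blank. The blank is 80 mm (x) by 120 mm (y), 20 mm thick, top face 38 mm above the bench; its corner at (+x, -y) is cut off, 30 mm along both edges; the other three corners are square.
- blank_top (a point): Centre of the blank's top face, in the jig's axes (x across its 80 mm, y along its 120 mm towards the hinge, z up).
- blank_corner_a (a point): The blank's square top corner at local (-40, -60) mm.
- blank_corner_b (a point): The blank's square top corner at local (+40, +60) mm.
- template_one: The template that matches the blank: loose plywood plate 80 mm (x) by 120 mm (y), 10 mm thick, its corner at (+x, -y) cut off 30 mm along both edges, the other three square. On its upper face, at the centre, a wooden grip block 24 mm (x) by 46 mm (y), 36 mm high (top 46 mm above the plate's underside). Mass about 0.16 kg. Origin: centre of the underside (middle of the 80 x 120 rectangle), z up.
- template_corner_a (a point): The underside corner of template_one at local (-40, -60) mm; belongs over blank_corner_a.
- template_corner_b (a point): The underside corner of template_one at local (+40, +60) mm; belongs over blank_corner_b.
- template_two: The other template, not wanted: same size and grip block, but both corners of its -y end are cut off. Same origin and axes.
- hold_down (a joint): Angle of the hold-down arm, rad: 0 = level with its pad resting on a 10 mm template on the blank, grows as it is raised, to 1.6 (upright); -0.1 is its lower stop, reached with nothing on the blank. Stays where left when nearly upright; below about 1.0 it sinks by its own weight (0.35 kg), slowly, on a damped hinge; it takes under about 5 N at the handle, square to the arm, to move slowly.
- hold_down_hinge (a point): The hinge axis of the arm: 60 mm above the bench, at local (0, +115) mm in the jig; the axis runs along the jig's x.
- hold_down_handle (a point): Middle of the black round handle of the arm, 16 mm diameter, 52 mm long, lying along the jig's x. It is 73 mm from the hinge axis, and stands out to 84 mm on the jig's -x side of the arm, clear of blank and baseboard. At angle q it lies at jig y = 115 - 73 cos q, z = 60 + 73 sin q mm (the pad is on the same line at x = 0, so lands at y = +42).

How it is judged (in metres and radians):
On the way:
1. The matching template lies on the blank, the same way round, while the hold-down arm is still up (angle over 0.7) (horizontal distance between template_corner_a and blank_corner_a below 0.008 m and horizontal distance between template_corner_b and blank_corner_b below 0.008 m and z of template_one in the frame of blank_top below 0.003 m and value of joint hold_down above 0.7 rad), for 0.2 s.
At the end, for the whole second after the job is handed in: The matching template lies flat on the blank the same way round, its two marked corners each within 5 mm of the blank's (horizontally), underside within 3 mm of the blank's top, tilted less than 0.04 rad, at rest; the hold-down arm is down on it (angle within 0.04 rad of 0) (horizontal distance between template_corner_a and blank_corner_a below 0.005 m and horizontal distance between template_corner_b and blank_corner_b below 0.005 m and z of template_one in the frame of blank_top between -0.003 and 0.003 m and angle between template_one's own z axis and vertical below 0.04 rad and value of joint hold_down between -0.04 and 0.04 rad and linear speed of template_one below 0.01 m/s); the robot touches nothing.
It fails at once if The other template is moved by more than 20 mm (distance of template_two from where it was at the start of the episode above 0.02 m).
It also fails if it takes over 51 s, if anything falls off the work surface, if the arm or the gripper's body presses on something with over 40 N, if the wrist force passes 120 N, or if a joint passes its speed limit or range.

## Working session

There is one attempt and no reset: what is moved stays moved. The work goes in short steps, Python scripts to look and compute and a tool call to move; the robot and the scene stay as the last step left them, time stands still between calls to the robot, and variables do not carry over. Pictures are saved under pics/ and viewed, at most 10 in all, crops included, and the job is handed in when it is done.

Besides the shell and the picture viewer there is one more tool, called by a JSON object that holds its "name" and its "arguments". servo_tool: Moves the arm, as the interface text tells. Its arguments: {"type":"object","properties":{"fingers":{"type":"array","items":{"type":"number"}},"linear":{"type":"array","items":{"type":"array","items":{"type":"number"}}},"rotation":{"type":"array","items":{"type":"array","items":{"type":"number"}}},"force":{"type":"number"}},"required":["fingers","linear","rotation"]}

```bash
mkdir -p pics; cat > h.py <<'E'
import numpy as np, cv2
from bench import r
def snap(n,f=None):
    s=r.snapshot(n)
    if f: cv2.imwrite('pics/'+f,s['frame'][:,:,::-1])
    return s
def K(s): return np.array([[s['fx'],0,s['cx']],[0,s['fy'],s['cy']],[0,0,1.]])
def cast(s,px,z):
    u=cv2.undistortPoints(np.array(px,float).reshape(-1,1,2),K(s),np.array([s['k1'],0,0,0.]))[:,0]
    T=np.array(s['camera_from_world']);R,t=T[:3,:3],T[:3,3]
    c=-R.T@t; d=np.c_[u[:,0],-u[:,1],-np.ones(len(u))]@R
    return c+d*((z-c[2])/d[:,2])[:,None]
def proj(s,P):
    T=np.array(s['camera_from_world']);q=np.array(P,float).reshape(-1,3)@T[:3,:3].T+T[:3,3]
    q=q*[1,-1,-1]
    return cv2.projectPoints(q,np.zeros(3),np.zeros(3),K(s),np.array([s['k1'],0,0,0.]))[0][:,0]
E
python3 - <<'E'
from h import *
for n in('top','side'):
    s=snap(n,n+'0.png');T=np.array(s['camera_from_world']);print(n,-T[:3,:3].T@T[:3,3],s['fx'],s['k1'],T[2,:3])
print(r.sense())
E
```

```text
top [ 298.37822404  131.86620076 1303.12693146] 618.9519853716783 -0.03436270881601592 [-0.18348095 -0.01568934  0.98289805]
side [ 64.38834084 829.59927123 660.07987319] 579.1152986005466 -0.13987729924068057 [-0.44405655  0.67889436  0.58473603]
{'time': 0.1, 'joint_pos': array([-8.22436096e+01,  7.51085172e+00,  8.53225110e+01, -4.67723755e-05,
        8.72600205e+01, -4.89459448e+00]), 'qd': array([-1.37413520e-04, -7.06721526e-02, -1.57782895e-01,  7.99400030e-03,
        3.34827184e-03, -6.09147220e-02]), 'joint_efforts': array([ 3.81337413e-04, -5.70953143e+01, -5.01943982e+01, -4.23507063e-04,
        8.09473218e-03, -2.05615288e-05]), 'tool_pos': array([ 131.34634998, -584.94443646,  223.55365333]), 'tcp_rot': array([-1.79906953e+02, -7.92117892e-03,  1.26509807e+01]), 'ft_force': array([-0.15305122, -0.04896321,  0.33727802]), 'wrist_torque': array([ 0.01532183, -0.02624738, -0.05667579]), 'grip_force': 0.0, 'finger_gap': 85.45462023212409}
```

View pics/top0.png

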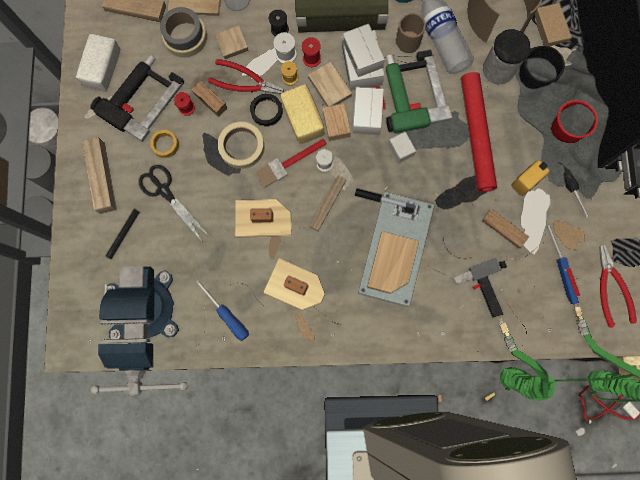

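View pics/side0.png

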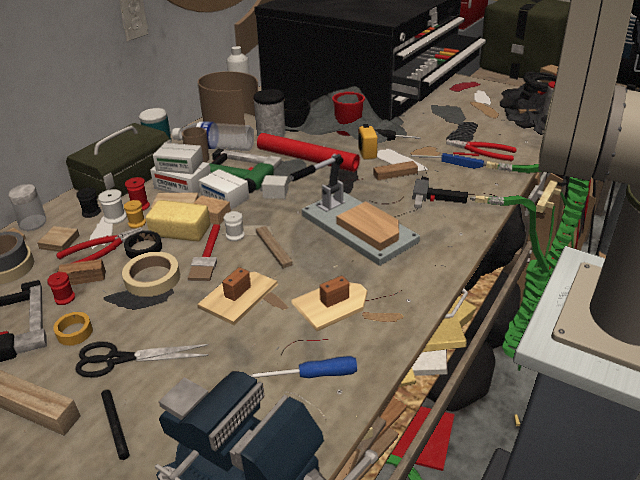

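The top view shows the jig near pixel (395,262), hinge at (405,207), and the templates near (262,217) and (295,285). The side view agrees. Next I extract the contours.

```bash
cat > m.py <<'E'
from h import *
def polys(s,box,lo,hi,eps=2.5):
    x0,y0,x1,y1=box
    hsv=cv2.cvtColor(np.ascontiguousarray(s['frame'][y0:y1,x0:x1]),cv2.COLOR_RGB2HSV)
    m=cv2.inRange(hsv,lo,hi)
    m=cv2.morphologyEx(m,cv2.MORPH_CLOSE,np.ones((3,3)))
    m=cv2.morphologyEx(m,cv2.MORPH_OPEN,np.ones((3,3)))
    c=max(cv2.findContours(m,cv2.RETR_EXTERNAL,cv2.CHAIN_APPROX_NONE)[0],key=cv2.contourArea)
    h=c
    p=cv2.approxPolyDP(h,eps,True)[:,0]+[x0,y0]
    return p,h[:,0]+[x0,y0],m
E
python3 - <<'E'
from m import *
s=snap('top')
f=s['frame']
for p in((250,205),(240,230),(275,280),(310,295),(395,262),(380,280),(372,285),(300,320),(225,220)):print(p,f[p[1],p[0]],cv2.cvtColor(f[p[1]:p[1]+1,p[0]:p[0]+1].copy(),cv2.COLOR_RGB2HSV)[0,0])
c=cv2.resize(f[180:320,225:445],None,fx=3.6,fy=3.6,interpolation=cv2.INTER_CUBIC)
cv2.imwrite('pics/c.png',c[:,:,::-1])
for nm,b,z in(('A',(222,190,305,245),10),('B',(255,250,335,318),10),('blank',(362,222,430,302),38)):
    for lo in ((8,75,110),(8,60,150)):
        p,h,m=polys(s,b,lo,(35,255,255));print(nm,lo,p.tolist(),cv2.contourArea(h))
        print(cast(s,p,z).round(0)[:,:2].tolist())
E
```

```text
(250, 205) [221 193 140] [ 20  93 221]
(240, 230) [217 187 136] [ 19  95 217]
(275, 280) [228 204 149] [ 21  88 228]
(310, 295) [226 201 145] [ 21  91 226]
(395, 262) [179 145 107] [ 16 103 179]
(380, 280) [176 144 105] [ 16 103 176]
(372, 285) [183 151 109] [ 17 103 183]
(300, 320) [157 128  96] [ 16  99 157]
(225, 220) [142 133 111] [ 21  56 142]
A (8, 75, 110) [[235, 200], [235, 236], [270, 235], [270, 244], [279, 244], [281, 235], [290, 235], [290, 212], [276, 199]] 1967.5
[[638.0, 343.0], [558.0, 343.0], [558.0, 268.0], [539.0, 268.0], [538.0, 249.0], [558.0, 244.0], [557.0, 225.0], [607.0, 224.0], [637.0, 254.0]]
A (8, 60, 150) [[235, 200], [235, 236], [290, 236], [290, 213], [276, 199]] 1879.0
[[638.0, 343.0], [558.0, 343.0], [555.0, 225.0], [605.0, 224.0], [637.0, 254.0]]
B (8, 75, 110) [[278, 259], [264, 293], [300, 309], [319, 303], [323, 290], [317, 275]] 1911.5
[[506.0, 252.0], [435.0, 282.0], [399.0, 207.0], [410.0, 167.0], [437.0, 158.0], [469.0, 170.0]]
B (8, 60, 150) [[278, 258], [264, 293], [300, 309], [320, 302], [323, 290], [317, 275]] 1916.5
[[508.0, 252.0], [435.0, 282.0], [399.0, 207.0], [412.0, 165.0], [437.0, 158.0], [469.0, 170.0]]
blank (8, 75, 110) [[382, 232], [368, 286], [391, 292], [408, 281], [417, 241]] 2014.5
[[552.0, 31.0], [440.0, 65.0], [426.0, 18.0], [448.0, -17.0], [531.0, -40.0]]
blank (8, 60, 150) [[382, 232], [369, 286], [391, 291], [408, 281], [417, 241]] 1979.0
[[552.0, 31.0], [440.0, 63.0], [428.0, 18.0], [448.0, -17.0], [531.0, -40.0]]
```

View pics/c.png

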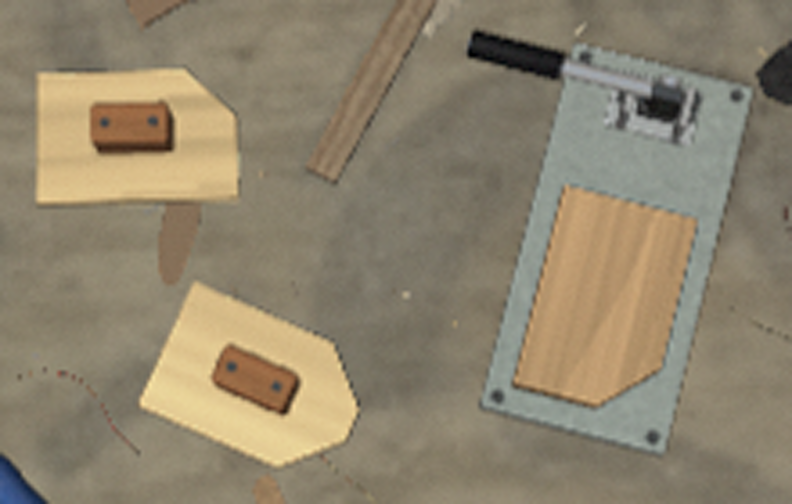

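Template A at (262,217) has one cut corner, so it is the match. B at (295,285) has two cuts. Next I refine the poses in both views with line fits.

```bash
cat >> m.py <<'E'
def corners(s,box,lo,z,eps=2.5,hi=(35,255,255)):
    p,h,m=polys(s,box,lo,hi,eps)
    p=np.array(p); n=len(p); L=[]
    for i in range(n):
        a,b=p[i],p[(i+1)%n]; d=b-a; l=np.hypot(*d); 
        t=((h-a)@d)/l**2; dist=abs((h-a)@np.array([-d[1],d[0]]))/l
        q=h[(t>.12)&(t<.88)&(dist<2.5)]
        L.append(cv2.fitLine(q.astype(np.float32),cv2.DIST_HUBER,0,.01,.01).ravel())
    out=[]
    for i in range(n):
        a,b=L[i-1],L[i]
        k=np.linalg.solve(np.c_[a[:2],-b[:2]],b[2:]-a[2:]); out.append(a[2:]+k[0]*a[:2])
    return np.array(out),cast(s,out,z)
LOC=np.array([[-40,60],[-40,-60],[10,-60],[40,-30],[40,60]],float)
def pose(P):
    # best rigid fit of template outline (5 corners, any cyclic shift/direction)
    best=None
    for k in range(5):
      for Q in(np.roll(P[:,:2],k,0),np.roll(P[::-1,:2],k,0)):
        a=LOC-LOC.mean(0);b=Q-Q.mean(0)
        th=np.arctan2((a[:,0]*b[:,1]-a[:,1]*b[:,0]).sum(),(a*b).sum())
        R=np.array([[np.cos(th),-np.sin(th)],[np.sin(th),np.cos(th)]])
        c=Q.mean(0)-R@LOC.mean(0); e=Q-(LOC@R.T+c); rms=np.sqrt((e**2).sum(1).mean())
        if best is None or rms<best[2]: best=(c,np.degrees(th),rms,e)
    return best
E
python3 - <<'E'
from m import *
np.set_printoptions(suppress=True,precision=1)
for cam,items in(('top',(('A',(222,190,305,245),10,(8,60,170)),('blank',(362,222,430,302),38,(8,75,110)))),('side',(('A',(190,262,285,325),10,(8,50,110)),('blank',(330,198,408,252),38,(8,75,110))))):
    s=snap(cam)
    for nm,b,z,lo in items:
        try:
            px,P=corners(s,b,lo,z,2.5); print(cam,nm,px.tolist() and px.round(1).tolist()); print(P[:,:2].tolist())
            if len(P)==5: print(pose(P)[:3])
        except Exception as e: print(cam,nm,e)
s=snap('side')
f=s['frame'];cv2.imwrite('pics/c2.png',cv2.resize(f[140:330,190:430],None,fx=3.1,fy=3.1,interpolation=cv2.INTER_CUBIC)[:,:,::-1])
E
```

```text
top A [[290.0, 213.0], [276.5, 199.5], [235.0, 200.1999969482422], [235.0, 235.3000030517578], [290.0, 233.5]]
[[605.1607475047217, 224.4875088620813], [635.9087910429305, 253.10409499935224], [637.2302442802606, 343.0507280793886], [559.9221036141867, 343.02166870110193], [560.2567594938578, 225.21668616394538]]
(array([597.8, 283.8]), np.float64(-0.6353275565360926), np.float64(2.1394372217921216))
top blank [[381.6000061035156, 231.60000610351562], [367.3999938964844, 285.79998779296875], [389.6000061035156, 292.20001220703125], [407.3999938964844, 282.1000061035156], [417.5, 240.8000030517578]]
[[552.8701160343626, 32.155337215826705], [440.40801880646825, 66.10572289082522], [425.9610569959346, 21.40078141798007], [445.6722904062338, -16.12027436109952], [531.0900301011102, -41.33191978490845]]
(array([485.5,  12.6]), np.float64(-106.89958470696122), np.float64(1.7537059450970474))
side A [[190.0, 266.0], [190.0, 277.0], [210.0, 277.0], [210.0, 281.0], [190.0, 281.0], [190.0, 324.0], [284.0, 324.0], [284.0, 268.0], [271.70001220703125, 268.0], [283.79998779296875, 262.0], [217.0
[... 311 characters left out ...]
5829996841], [563.3011267955853, 192.885615976876], [582.0781775958515, 204.38059333927492], [573.644690161415, 178.97433045619073], [677.9230188411477, 242.84300175930764], [672.1891861486356, 252.98629719536973]]
side blank [[336.29998779296875, 215.89999389648438], [379.70001220703125, 242.3000030517578], [398.0, 232.6999969482422], [398.0, 219.39999389648438], [365.70001220703125, 201.10000610351562]]
[[548.51343149746, 37.51330151003219], [436.78041506090796, 70.11156747588757], [421.88326681633754, 26.11497273046689], [441.4572459008173, -13.299994754475847], [525.8114420554416, -38.4346081630631]]
(array([481.2,  16.6]), np.float64(-107.01832112132801), np.float64(1.7651294827106174))
```

View pics/c2.png

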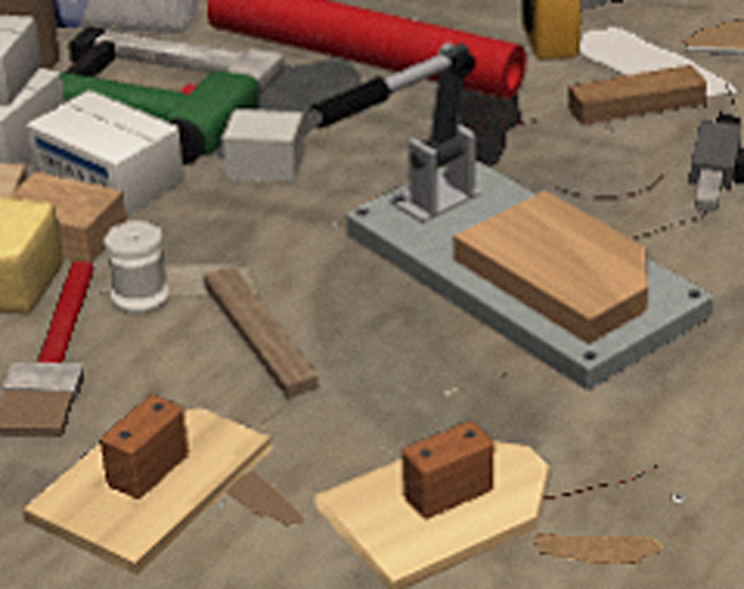

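The side crop confirms A (left, one cut), B (centre, two cuts), and the hold-down upright with its handle on the -x side. The top-view centre of A is about (597.5, 284) with yaw -0.6°. Moving above it now.

{"name": "servo_tool", "arguments": {"fingers": [0.085,0.085,0.085,0.085,0.085,0.085,0.085,0.085,0.085,0.085], "linear": [[0.645,-0.746,0.02],[0.645,-0.746,0.02],[0.645,-0.746,0.02],[0.645,-0.746,0.02],[0.645,-0.746,0.02],[0.645,-0.746,0.02],[0.645,-0.746,0.02],[0.645,-0.746,0.02],[0.645,-0.746,0.02],[0.645,-0.746,0.02]], "rotation": [[0,0,-76.7],[0,0,-76.7],[0,0,-76.7],[0,0,-76.7],[0,0,-76.7],[0,0,-76.7],[0,0,-76.7],[0,0,-76.7],[0,0,-76.7],[0,0,-76.7]]}}

```text
time: 1.3
tool_pos: [368.2, -143.0, 214.7]
tcp_rot: [179.9, 0.0, 89.6]
ft_force: [1.6, -1.1, -0.1]
finger_gap: 85.1
grip_force: 0.0
```

{"name": "servo_tool", "arguments": {"fingers": [0.085,0.085,0.085,0.085,0.085,0.085,0.085,0.085,0.085,0.085], "linear": [[0.429,0.225,0.0],[0.429,0.225,0.0],[0.429,0.225,0.0],[0.429,0.225,0.0],[0.429,0.225,0.0],[0.429,0.225,0.0],[0.429,0.225,0.0],[0.429,0.225,0.0],[0.429,0.225,0.0],[0.429,0.225,0.0]], "rotation": [[0,0,0],[0,0,0],[0,0,0],[0,0,0],[0,0,0],[0,0,0],[0,0,0],[0,0,0],[0,0,0],[0,0,0]]}}

```text
time: 2.3
tool_pos: [598.1, 284.6, 213.8]
tcp_rot: [-180.0, -0.0, 89.4]
ft_force: [0.1, -0.8, 1.0]
finger_gap: 85.2
grip_force: 0.0
```

{"name": "servo_tool", "arguments": {"fingers": [0.085,0.085,0.085], "linear": [[0,0,0.05],[0,0,0.07],[0,0,0.07]], "rotation": [[0,0,0],[0,0,0],[0,0,0]]}}

```text
time: 2.6
tool_pos: [594.4, 280.8, 138.9]
tcp_rot: [-179.5, 0.2, 89.4]
ft_force: [-0.5, -0.6, -0.2]
finger_gap: 85.1
grip_force: 0.0
```

```bash
python3 - <<'E'
from m import *
s=snap('wrist','w1.png');q=r.sense();print(q['time'],q['tool_pos'],q['tcp_rot'],q['joint_pos'])
T=np.array(s['camera_from_world']);print(-T[:3,:3].T@T[:3,3])
E
```

```text
2.65 [595.94325601 281.10950641 142.05571774] [-1.79750878e+02  9.79074743e-02  8.93615062e+01] [ 2.07969808e+01  1.94834874e+01  8.00507733e+01 -9.34477067e-05
  8.07334097e+01  2.14357027e+01]
[596.8740793  367.18187394 288.23845485]
```

View pics/w1.png

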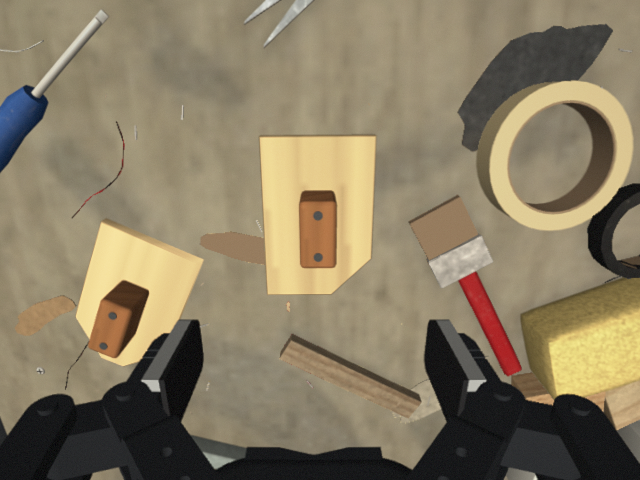

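The wrist view shows template A, block top near (318,228). Template B is at (135,290).

```bash
python3 - <<'E'
from m import *
np.set_printoptions(suppress=True,precision=1)
s=snap('wrist')
px,P=corners(s,(245,120,395,305),(8,50,160),10,4); print(px.tolist(),P[:,:2].tolist())
if len(P)==5: print(pose(P)[:3])
p,h,m=polys(s,(285,180,350,280),(0,110,130),(20,255,200)); 
# block: two dots on top
g=cv2.cvtColor(s['frame'],cv2.COLOR_RGB2GRAY)[195:268,302:336]
m=(g<85).astype(np.uint8);n,l,st,c=cv2.connectedComponentsWithStats(m)
for i in range(1,n):
  if st[i,4]>15:print(c[i]+[302,195],st[i,4],cast(s,[c[i]+[302,195]],46))
print(r.sense()['tool_pos'],r.sense()['tcp_rot'])
E
```

```text
[[257.0234375, 137.4294891357422], [258.1488342285156, 156.65017700195312], [255.8820343017578, 186.3563995361328], [260.0, 187.0314178466797], [260.0, 197.59681701660156], [249.2655029296875, 198.76910400390625], [245.0, 188.74832153320312], [245.0, 233.39703369140625], [262.3548278808594, 236.83363342285156], [264.98455810546875, 290.95068359375], [220.29505920410156, 292.4150085449219], [278.87933349609375, 293.12890625], [282.1856384277344, 304.0], [287.72674560546875, 304.0], [284.9444580078125, 293.6673583984375], [292.8510437011719, 298.9615173339844], [294.6075134277344, 292.0], [318.226806640625, 292.0], [315.99542236328125, 304.0], [324.50921630859375, 304.0], [330.88836669921875, 293.629638671875], [347.93115234375, 298.2223815917969], [337.6749572753906, 283.5321960449219], [355.6983947753906, 267.5340881347656], [362.855712890625, 278.1723937988281], [363.61700439453125, 287.2265930175781], [372.9588317871094, 286.2063903808594], [384.1994323730469, 244.04579162597656], [386.88885498046875, 286.0319519042969], [394.0, 301.7789306640625], [394.0, 247.24481201171875], [374
[... 1195 characters left out ...]
6.73557969763556], [633.6612560407784, 237.7581302409851], [634.5015978246788, 230.0149152615266], [641.7580853599101, 230.81050662822858], [648.8180498679151, 265.6120839262978], [652.6323928765361, 230.83108767468244], [659.0167993742086, 216.98090390306976], [656.338488469546, 262.98420558925386], [641.0770962105819, 267.95257482071025], [636.6760276115799, 263.5482209658573], [637.4983007128384, 282.8543671393031], [644.0533041380553, 286.25876603086454], [636.3161531072459, 286.7378523192143], [636.6937262292568, 344.839597604139]]
[316.6 197.5] 181 [[598.4 310.   46. ]]
[314.6 214.5] 49 [[597. 299.  46.]]
[314.8 255.6] 44 [[596.8 270.9  46. ]]
[597.3 281.5 144.6] [-180.     0.    89.3]
```

{"name": "servo_tool", "arguments": {"fingers": [0.085,0.085,0.085,0.085,0.085,0.02,0.02,0.02,0.02], "linear": [[0,-0.001,0.05],[0,-0.001,0.09],[0,-0.001,0.107],[0,-0.001,0.107],[0,-0.001,0.107],[0,-0.001,0.107],[0,-0.001,0.107],[0,-0.001,0.107],[0,-0.001,0.107]], "rotation": [[0,0,0],[0,0,0],[0,0,0],[0,0,0],[0,0,0],[0,0,0],[0,0,0],[0,0,0],[0,0,0]], "force": 50}}

```text
time: 3.6
tool_pos: [596.9, 281.8, 38.2]
tcp_rot: [179.9, -0.0, 89.4]
ft_force: [-0.1, -0.5, -0.4]
finger_gap: 27.3
grip_force: 0.0
```

{"name": "servo_tool", "arguments": {"fingers": [0.02,0.02,0.02,0.02], "linear": [[0,0,0],[0,0,0],[0,0,0],[0,0,0]], "rotation": [[0,0,0],[0,0,0],[0,0,0],[0,0,0]]}}

```text
time: 4.0
tool_pos: [596.8, 281.8, 38.3]
tcp_rot: [180.0, -0.0, 89.4]
ft_force: [-1.8, -0.8, 5.7]
finger_gap: 20.7
grip_force: 37.9
```

{"name": "servo_tool", "arguments": {"fingers": [0.02,0.02,0.02,0.02,0.02,0.02], "linear": [[0,0,-0.02],[0,0,-0.06],[0,0,-0.1],[0,0,-0.13],[0,0,-0.13],[0,0,-0.13]], "rotation": [[0,0,0],[0,0,0],[0,0,0],[0,0,0],[0,0,0],[0,0,0]], "force": 70}}

```text
time: 4.6
tool_pos: [596.8, 281.7, 167.9]
tcp_rot: [179.9, -0.0, 89.4]
ft_force: [-0.2, -0.6, -1.9]
finger_gap: 20.9
grip_force: 35.8
```

```bash
python3 - <<'E'
from m import *
s=snap('wrist','w2.png');q=r.sense();print(q['time'],q['tool_pos'],q['tcp_rot'],q['finger_gap'],q['grip_force'],q['ft_force'])
E
```

```text
4.65 [595.84446529 281.32402735 166.07234619] [-1.79910467e+02  3.41833808e-02  8.93499375e+01] 20.764698129874063 35.78507602214813 [-0.3160858   0.00320831 -2.19432273]
```

View pics/w2.png

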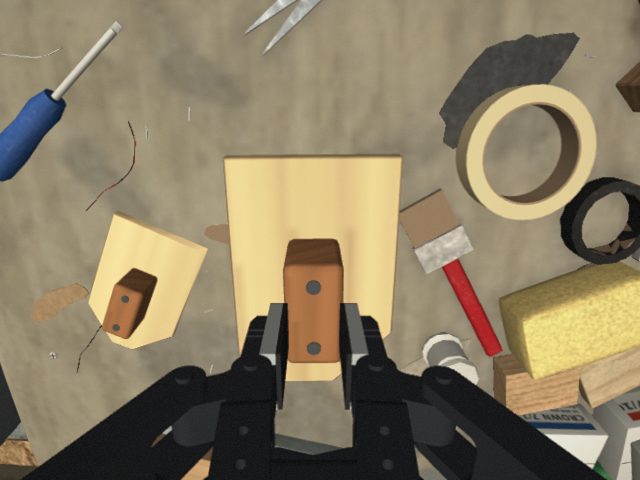

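The template is held; the block's dots are at (313,287) and (314,348), and the plate's far edge runs from (224,157) to (400,155).

```bash
cat >> m.py <<'E'
def dots(s,q,box,zoff=8):
    x0,y0,x1,y1=box
    g=cv2.cvtColor(s['frame'],cv2.COLOR_RGB2HSV)[y0:y1,x0:x1]
    m=((g[...,1]<90)&(g[...,2]<120)).astype(np.uint8);n,l,st,c=cv2.connectedComponentsWithStats(m)
    c=[c[i]+[x0,y0] for i in range(1,n) if 40<st[i,4]<400]
    W=cast(s,c,q['tool_pos'][2]+zoff)
    a=np.radians(q['tcp_rot'][2]);X=np.array([np.cos(a),np.sin(a)]);Y=np.array([np.sin(a),-np.cos(a)])
    d=W[:,:2]-q['tool_pos'][:2]
    return np.array(c),np.c_[d@X,d@Y],W
E
python3 - <<'E'
from m import *
np.set_printoptions(suppress=True,precision=1)
q=r.sense();s=snap('wrist')
print(q['tool_pos'],q['tcp_rot'])
c,d,W=dots(s,q,(290,272,338,357));print(c.tolist(),d.tolist(),W.tolist())
E=cast(s,[(224,157),(400.5,155.5)],q['tool_pos'][2]-28)
print(E, np.linalg.norm(E[0]-E[1]))
# side-view blank with brighter threshold
s=snap('side')
for v in(110,150,165):
    try:
        px,P=corners(s,(325,195,412,255),(8,60,v),38,2.5);print(v,px.round(1).tolist());
        if len(P)==5:print(pose(P)[:3])
    except Exception as e:print(e)
s=snap('top')
for v in(110,130,150):
    px,P=corners(s,(362,222,430,302),(8,75,v),38,2.5)
    if len(P)==5:print(v,pose(P))
E
```

```text
[595.8 281.3 166.1] [-179.9    0.    89.3]
[[312.95757575757574, 287.4060606060606], [313.410447761194, 348.22388059701495]] [[17.29539301433316, 0.2699342760803099], [-10.727786003051536, 0.46142584419002564]] [[596.3106068667169, 298.61524465863886, 174.0723461910828], [596.1841494614871, 270.59169670721576, 174.0723461910828]]
[[557.5 344.9 138.1]
 [635.3 344.7 138.1]] 77.80227766411996
110 [[411.0, 195.0], [387.79998779296875, 195.0], [385.79998779296875, 199.3000030517578], [390.29998779296875, 203.8000030517578], [380.3999938964844, 208.8000030517578], [365.70001220703125, 201.3000030517578], [335.79998779296875, 215.5], [379.6000061035156, 242.5], [398.0, 232.8000030517578], [398.0, 221.3000030517578], [411.0, 229.1999969482422], [411.0, 213.39999389648438], [408.70001220703125, 212.1999969482422], [411.0, 2328.89990234375]]
150 [[339.0, 214.3000030517578], [339.0, 217.0], [379.6000061035156, 241.89999389648438], [398.29998779296875, 232.10000610351562], [395.6000061035156, 214.39999389648438], [411.0, 230.3000030517578], [411.0, 214.10000610351562], [406.20001220703125, 210.8
[... 242 characters left out ...]
5156, 201.5]]
(array([482.5,  15.9]), np.float64(-106.57127081241849), np.float64(2.67612221426063))
110 (array([485.5,  12.6]), np.float64(-106.89958470696122), np.float64(1.7537059450970474), array([[-1.7, -1.3],
       [ 0.7, -2.2],
       [ 0.8,  0.9],
       [ 0.5,  0.8],
       [-0.2,  1.8]]))
130 (array([486. ,  12.1]), np.float64(-106.57109736957962), np.float64(2.1888219308194343), array([[-2.1, -1.1],
       [ 1.3, -2.8],
       [ 0.8,  0.6],
       [ 1. ,  1.2],
       [-1. ,  2.1]]))
150 (array([486.4,  12. ]), np.float64(-106.82564603142427), np.float64(2.5287836613125556), array([[-2.7, -1.2],
       [ 1.5, -3.1],
       [ 1.4,  0.8],
       [ 0.9,  1.1],
       [-1.2,  2.4]]))
```

{"name": "servo_tool", "arguments": {"fingers": [0.02,0.02,0.02,0.02,0.02,0.02,0.02,0.02,0.02,0.02], "linear": [[-0.236,-0.224,0],[-0.236,-0.224,0],[-0.236,-0.224,0],[-0.236,-0.224,0],[-0.236,-0.224,0],[-0.236,-0.224,0],[-0.236,-0.224,0],[-0.236,-0.224,0],[-0.236,-0.224,0],[-0.236,-0.224,0]], "rotation": [[0,0,106.2],[0,0,106.2],[0,0,106.2],[0,0,106.2],[0,0,106.2],[0,0,106.2],[0,0,106.2],[0,0,106.2],[0,0,106.2],[0,0,106.2]]}}

```text
time: 5.8
tool_pos: [369.0, 47.9, 166.3]
tcp_rot: [-180.0, 0.1, 3.0]
ft_force: [0.5, 0.1, -0.9]
finger_gap: 20.7
grip_force: 35.9
```

```bash
python3 - <<'E'
from m import *
q=r.sense();print(q['time'],q['tool_pos'],q['tcp_rot'],q['joint_pos'])
E
```

```text
5.8 [369.02702056  47.86731714 166.34655722] [-1.79993357e+02  8.25731540e-02  3.01023527e+00] [-5.19308286e-01 -2.88326281e+01  1.23193098e+02  1.55128838e-03
  8.57223555e+01  8.64703444e+01]
```

{"name": "servo_tool", "arguments": {"fingers": [0.02,0.02,0.02,0.02,0.02], "linear": [[0,0,0],[0,0,0],[0,0,0],[0,0,0],[0,0,0]], "rotation": [[0,0,20.2],[0,0,20.2],[0,0,20.2],[0,0,20.2],[0,0,20.2]]}}

```text
time: 6.3
tool_pos: [369.3, 48.2, 166.6]
tcp_rot: [180.0, 0.1, -16.7]
ft_force: [0.5, 0.7, -1.9]
finger_gap: 20.7
grip_force: 35.9
```

```bash
python3 - <<'E'
from m import *
s=snap('wrist','w3.png');q=r.sense();print(q['time'],q['tool_pos'],q['tcp_rot'])
E
```

```text
6.35 [369.45103943  48.1255566  166.79446791] [ 1.79983442e+02  5.73281771e-02 -1.66895853e+01]
```

View pics/w3.png

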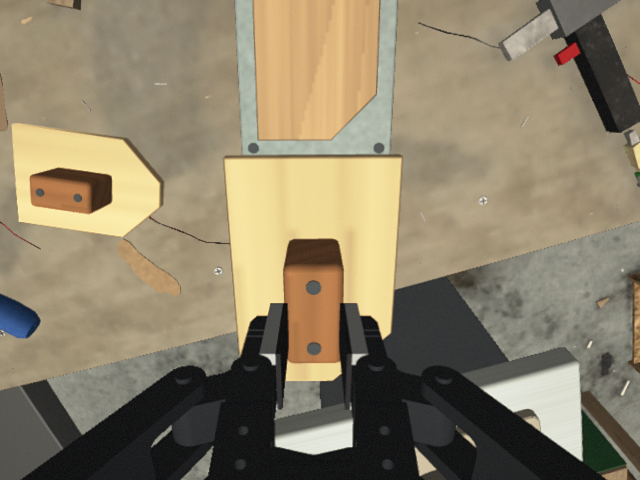

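The blank's -x,-y corner is at about (258,139) and the cut runs from (332,139) to (377,95). I fit its left, bottom and right edges.

```bash
python3 - <<'E'
from m import *
np.set_printoptions(suppress=True,precision=2)
q=r.sense();s=snap('wrist')
hsv=cv2.cvtColor(s['frame'],cv2.COLOR_RGB2HSV)
m=cv2.inRange(hsv,(8,70,120),(30,255,255)); m=cv2.morphologyEx(m,cv2.MORPH_CLOSE,np.ones((5,5)))
def fit(pts):
    W=cast(s,pts,38)[:,:2];
    l=cv2.fitLine(W.astype(np.float32),cv2.DIST_HUBER,0,.01,.01).ravel(); 
    l[:2]*=np.sign(l[0]) ; return l,W
L,Rr,B=[],[],[]
for y in range(5,125,3):
    c=np.flatnonzero(m[y,235:320]==0); L.append((235+c[-1]+.5,y))
    if y<85: c=np.flatnonzero(m[y,320:410]==0); Rr.append((320+c[0]-.5,y))
for x in range(266,326,3):
    c=np.flatnonzero(m[100:154,x]==0); B.append((x,100+c[0]-.5))
l=[fit(p)[0] for p in(L,Rr,B)]
for k in l: print(k,np.degrees(np.arctan2(k[1],k[0])))
def X(a,b):
    k=np.linalg.solve(np.c_[a[:2],-b[:2]],b[2:]-a[2:]);return a[2:]+k[0]*a[:2]
A=X(l[0],l[2]);D=X(l[1],l[2]);print(A,D,np.linalg.norm(A-D),L[0],Rr[0],B[0])
th=np.degrees(np.arctan2(*(l[0][:2]+l[1][:2])[::-1]));a=np.radians(th)
yh=np.array([np.cos(a),np.sin(a)]);xh=np.array([yh[1],-yh[0]])
C=(A+D)/2+60*yh;print('yaw tool',th,'blank C',C)
c,d,W=dots(s,q,(290,272,338,357));o=d.mean(0);print(d)
ps=np.radians(q['tcp_rot'][2]);
E=cast(s,[(224,157),(400.5,155.5)],q['tool_pos'][2]-28);t=q['tool_pos'][:2]
print('plate edge in tool',[((e[:2]-t)@[np.cos(ps),np.sin(ps)],(e[:2]-t)@[np.sin(ps),-np.cos(ps)]) for e in E])
T=C-o[0]*yh-o[1]*xh; dv=T-t
print(q['tool_pos'],q['tcp_rot'],'target tcp',T,'tool shift',dv@[np.cos(ps),np.sin(ps)],dv@[np.sin(ps),-np.cos(ps)])
E
```

```text
[  0.96  -0.28 482.49  55.11] -16.525394
[  0.96  -0.29 477.12 -26.1 ] -16.99232
[  0.29   0.96 430.65  40.55] 73.269264
[438.91  68.04] [416.21  -7.48] 78.86544 (np.float64(252.5), 5) (np.float64(379.5), 5) (266, np.float64(140.5))
yaw tool -16.758858 blank C [485.01  12.98]
[[ 16.25  -1.28]
 [-11.84  -1.08]]
plate edge in tool [(np.float64(62.12369746294168), np.float64(-40.56108758464724)), (np.float64(62.80820333388454), np.float64(37.22875585810299))]
[369.45  48.13 166.79] [179.98   0.06 -16.69] target tcp [482.56  12.48] tool shift 118.57724725877836 1.657859738715342
```

{"name": "servo_tool", "arguments": {"fingers": [0.02,0.02,0.02,0.02,0.02,0.02,0.02,0.02], "linear": [[0.05,0.0017,0],[0.1,0.0017,0],[0.1186,0.0017,0.02],[0.1186,0.0017,0.06],[0.1186,0.0017,0.08],[0.1186,0.0017,0.084],[0.1186,0.0017,0.084],[0.1186,0.0017,0.084]], "rotation": [[0,0,0],[0,0,0],[0,0,0],[0,0,0],[0,0,0],[0,0,0],[0,0,0],[0,0,0]]}}

```text
time: 7.2
tool_pos: [484.0, 12.2, 85.0]
tcp_rot: [-180.0, -0.1, -16.8]
ft_force: [-0.4, 0.6, -1.9]
finger_gap: 20.8
grip_force: 36.0
```

```bash
python3 - <<'E'
from m import *
s=snap('wrist','w4.png')
t=snap('top');x=snap('side')
a=cv2.resize(t['frame'][180:310,345:450],None,fx=3.7,fy=3.7,interpolation=2);b=cv2.resize(x['frame'][140:270,290:430],None,fx=2.85,fy=2.85,interpolation=2)
b=cv2.copyMakeBorder(b,0,a.shape[0]-b.shape[0],0,0,cv2.BORDER_CONSTANT)
cv2.imwrite('pics/c4.png',np.hstack([a,b])[:,:,::-1])
q=r.sense();print(q['time'],q['tool_pos'],q['tcp_rot'],q['ft_force'])
E
```

```text
7.35 [484.13494191  12.21173798  85.15103092] [-1.79961596e+02 -1.74778784e-01 -1.67776301e+01] [ 0.19436356 -0.56779463 -2.00312231]
```

View pics/c4.png

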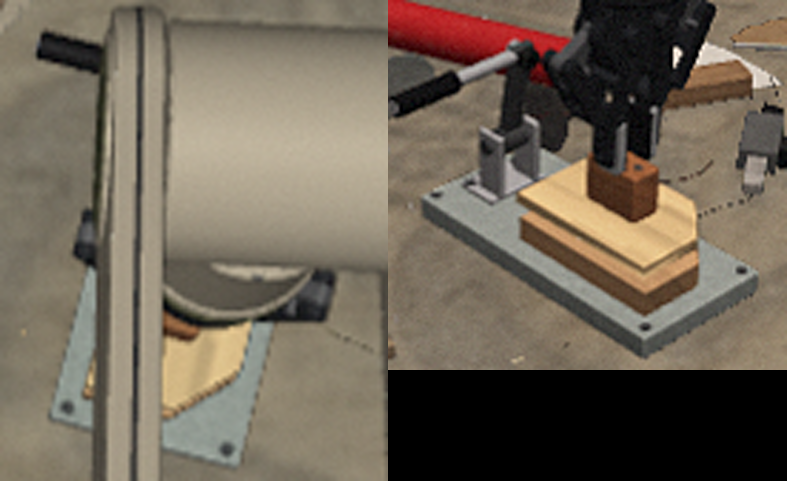

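The side crop shows the template aligned just above the blank, same way round. I lower and release it.

{"name": "servo_tool", "arguments": {"fingers": [0.02,0.02,0.02,0.02,0.02], "linear": [[-0.0013,0,0.003],[-0.0013,0,0.006],[-0.0013,0,0.008],[-0.0013,0,0.008],[-0.0013,0,0.008]], "rotation": [[0,0,0],[0,0,0],[0,0,0],[0,0,0],[0,0,0]]}}

```text
time: 7.85
tool_pos: [481.7, 12.6, 76.2]
tcp_rot: [180.0, -0.0, -16.8]
ft_force: [-4.0, 1.2, 8.5]
finger_gap: 21.0
grip_force: 39.5
```

{"name": "servo_tool", "arguments": {"fingers": [0.05,0.06,0.06,0.06,0.06,0.06,0.06,0.06], "linear": [[0,0,0],[0,0,0],[0,0,0],[0,0,0],[0,0,-0.02],[0,0,-0.06],[0,0,-0.1],[0,0,-0.1]], "rotation": [[0,0,0],[0,0,0],[0,0,0],[0,0,0],[0,0,0],[0,0,0],[0,0,0],[0,0,0]]}}

```text
time: 8.65
tool_pos: [485.4, 12.3, 182.0]
tcp_rot: [-179.9, -0.6, -16.8]
ft_force: [1.3, -0.5, 0.7]
finger_gap: 59.9
grip_force: 0.0
```

```bash
python3 - <<'E'
from m import *
s=snap('wrist','w5.png')
q=r.sense();print(q['time'],q['tool_pos'],q['tcp_rot'],q['ft_force'],q['finger_gap'])
E
```

```text
8.7 [484.08607463  12.40909431 179.01775165] [-179.91639645   -0.38726461  -16.79384415] [-0.49771066  0.44242834 -0.72662119] 59.879083558920264
```

View pics/w5.png

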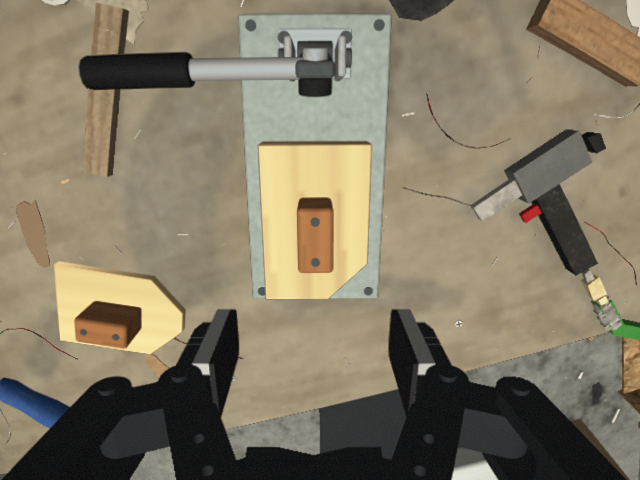

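The wrist view shows the template seated on the blank, with the handle at (135,70). I check alignment against the baseboard edges in this picture.

```bash
python3 - <<'E'
from m import *
np.set_printoptions(suppress=True,precision=1)
q=r.sense();s=snap('wrist','w6.png')
print(q['tool_pos'],q['tcp_rot'])
hsv=cv2.cvtColor(s['frame'],cv2.COLOR_RGB2HSV)
# plate bright mask
m=cv2.inRange(hsv,(12,60,185),(30,255,255))
n,l,st,c=cv2.connectedComponentsWithStats(m[110:310,235:395]);i=1+np.argmax(st[1:,4]);m=np.zeros_like(m);m[110:310,235:395]=(l==i)*255
def edge(P,z):
    W=cast(s,P,z)[:,:2];k=cv2.fitLine(W.astype(np.float32),cv2.DIST_HUBER,0,.01,.01).ravel();k[:2]*=np.sign(k[0]);return k
def X(a,b):
    k=np.linalg.solve(np.c_[a[:2],-b[:2]],b[2:]-a[2:]);return a[2:]+k[0]*a[:2]
ys=range(155,255,4);xs=range(272,360,4)
pl=edge([(np.flatnonzero(m[y])[0]-.5,y) for y in ys],48);pr=edge([(np.flatnonzero(m[y])[-1]+.5,y) for y in ys],48)
pt=edge([(x,np.flatnonzero(m[:,x])[0]-.5) for x in xs],48);pb=edge([(x,np.flatnonzero(m[:,x])[-1]+.5) for x in range(272,324,4)],48)
cs=[X(pl,pb),X(pr,pb),X(pr,pt),X(pl,pt)]
print('plate',np.array(cs),np.mean(cs,0),[np.degrees(np.arctan2(k[1],k[0])) for k in(pl,pr,pt,pb)])
# baseboard: bluish grey
b=(hsv[...,0]>50)&(hsv[...,0]<110)&(hsv[...,2]>110);b[:,:235]=0;b[:,400:]=0
yy=list(range(90,140,4))+list(range(160,285,4))
bl=edge([(np.flatnonzero(b[y])[0]-.5,y) for y in yy],18);br=edge([(np.flatnonzero(b[y])[-1]+.5,y) for y in yy],18)
bt=edge([(x,np.flatnonzero(b[:60,x])[0]-.5) for x in range(255,380,5)],18)
U,V=X(bl,bt),X(br,bt);print('base',U,V,np.linalg.norm(U-V),[np.degrees(np.arctan2(k[1],k[0])) for k in(bl,br,bt)])
d=bl[:2]+br[:2];d/=np.linalg.norm(d);print('C from base',(U+V)/2-150*d)
E
```

```text
[484.1  12.4 179. ] [-179.9   -0.4  -16.8]
plate [[438.2  67.2]
 [415.8  -7.8]
 [530.4 -41.4]
 [551.9  34.3]] [484.1  13. ] [np.float32(-16.152897), np.float32(-16.338243), np.float32(74.127525), np.float32(73.35063)]
base [641.8  21.8] [609.8 -79.9] 106.5412 [np.float32(-16.669643), np.float32(-17.482735), np.float32(72.51768)]
C from base [482.4  15. ]
```

{"name": "servo_tool", "arguments": {"fingers": [0.0,0.0,0.0,0.0,0.0,0.0,0.0,0.0,0.0,0.0], "linear": [[0,-0.02,-0.04],[0.03,-0.059,-0.04],[0.08,-0.059,-0.04],[0.12,-0.059,-0.04],[0.16,-0.059,-0.04],[0.165,-0.059,-0.04],[0.165,-0.059,-0.02],[0.165,-0.059,0.02],[0.165,-0.059,0.04],[0.165,-0.059,0.04]], "rotation": [[0,0,0],[0,0,0],[0,0,0],[0,0,0],[0,0,0],[0,0,0],[0,0,0],[0,0,0],[0,0,0],[0,0,0]]}}

```text
time: 9.75
tool_pos: [652.3, 21.8, 128.9]
tcp_rot: [179.9, 0.6, -16.8]
ft_force: [-0.9, 1.2, 0.0]
finger_gap: 0.1
grip_force: 0.0
```

```bash
python3 - <<'E'
from m import *
s=snap('side')
q=r.sense();print(q['time'],q['tool_pos'],q['tcp_rot'],q['ft_force'],q['finger_gap'])
C=np.array([485,13.]);yh=np.array([.957,-.288]);xh=np.array([-.288,-.957])
d=q['tool_pos'][:2]-C;print('tcp jig',d@xh,d@yh)
for x in(-32,-84):print('handle end px',proj(s,[*(C+115*yh+x*xh),133]))
f=s['frame'];cv2.imwrite('pics/c7.png',cv2.resize(f[90:270,250:430],None,fx=3.2,fy=3.2,interpolation=2)[:,:,::-1])
E
```

```text
9.8 [654.02399568  21.68930011 132.04624132] [179.91543565   0.35027166 -16.7857718 ] [0.49553009 0.58165877 0.25402993] -0.05930726724562484
tcp jig -56.99457095678208 159.2534454360452
handle end px [[318.63406225 159.47580126]]
handle end px [[297.42070318 168.44908212]]
```

View pics/c7.png

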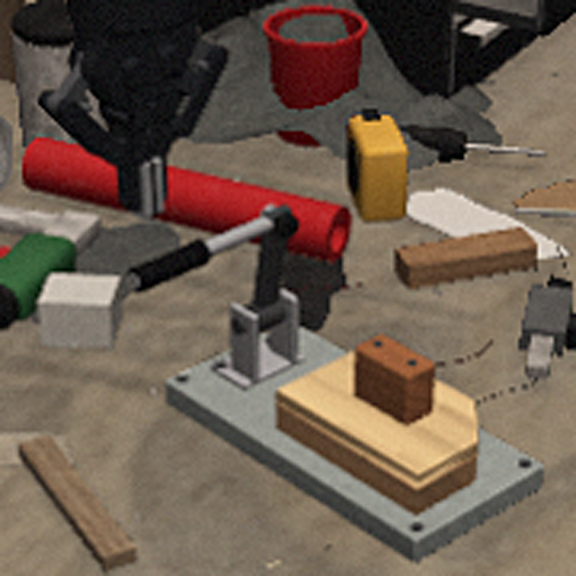

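The side crop shows the template flush on the blank, the gripper behind the handle, and the handle spanning crop (135,281) to (205,246). I check the handle position from the top view before pushing.

```bash
python3 - <<'E'
from m import *
np.set_printoptions(suppress=True,precision=1)
C=np.array([485,13.]);yh=np.array([.957,-.288]);xh=np.array([-.288,-.957])
for cam,img,box in(('top','top0.png',(350,184,394,204)),('side','side0.png',(285,150,345,185)),):
    s=r.snapshot(cam);f=cv2.imread('pics/'+img);x0,y0,x1,y1=box
    m=(f[y0:y1,x0:x1].max(2)<55).astype(np.uint8);n,l,st,c=cv2.connectedComponentsWithStats(m)
    i=1+np.argmax(st[1:,4]);p=c[i]+[x0,y0];print(cam,p,st[i]);
    for z in(110,120,133):
        d=cast(s,[p],z)[0,:2]-C;print(z,d@xh,d@yh)
E
```

```text
top [367.7 194.8] [  5   5  27  13 188]
110 -84.1330979707397 109.0391392044635
120 -83.93089638862243 106.34144094516053
133 -83.66803433186999 102.8344332080666
side [336.6 171.5] [ 43   6  17  29 312]
110 -10.500701498538676 87.36603189511648
120 -22.31441574090728 74.18481921729662
133 -37.67224425598638 57.04924273613109
```

From the top view the handle centre is at jig x ≈ -84, y ≈ 103, z ≈ 132, so the arm stands at about 1.4 rad. I shift outward 26 mm and push along the arc.

{"name": "servo_tool", "arguments": {"fingers": [0,0,0,0,0,0,0,0,0,0], "linear": [[0,-0.026,0],[-0.02,-0.026,0],[-0.03,-0.026,0],[-0.037,-0.026,0],[-0.043,-0.026,0.001],[-0.049,-0.026,0.002],[-0.055,-0.026,0.004],[-0.06,-0.026,0.006],[-0.065,-0.026,0.009],[-0.07,-0.026,0.013]], "rotation": [[0,0,0],[0,0,0],[0,0,0],[0,0,0],[0,0,0],[0,0,0],[0,0,0],[0,0,0],[0,0,0],[0,0,0]]}}

```text
time: 10.9
tool_pos: [599.2, 66.0, 127.9]
tcp_rot: [-179.9, -0.3, -16.8]
ft_force: [-15.6, -2.7, 42.5]
finger_gap: -0.1
grip_force: 21.2
```

{"name": "servo_tool", "arguments": {"fingers": [0,0,0,0,0], "linear": [[-0.004,0,0.003],[-0.008,0,0.006],[-0.012,0,0.011],[-0.016,0,0.016],[-0.016,0,0.016]], "rotation": [[0,0,0],[0,0,0],[0,0,0],[0,0,0],[0,0,0]]}}

```text
time: 11.4
tool_pos: [577.5, 72.6, 114.5]
tcp_rot: [180.0, 0.5, -16.7]
ft_force: [-58.7, 3.9, 76.2]
finger_gap: -0.5
grip_force: 37.4
```

```bash
cat > hd.py <<'E'
from m import *
np.set_printoptions(suppress=True,precision=1)
C=np.array([485,13.]);yh=np.array([.957,-.288]);xh=np.array([-.288,-.957])
q=r.sense();d=q['tool_pos'][:2]-C;print(q['time'],'tcp jig',d@xh,d@yh,q['tool_pos'][2],q['ft_force'])
# side view: dark handle near the predicted end for each angle
s=snap('side');f=s['frame'].max(2)
for a in np.arange(1.5,-.11,-.1):
    P=[[*(C+(115-73*np.cos(a))*yh+x*xh),60+73*np.sin(a)] for x in(-70,-80,-90,-100)]
    p=proj(s,P)+[-5,8*0+5]
    print(round(a,1),[int(f[int(v),int(u)]) for u,v in p],end=' ')
cv2.imwrite('pics/last.png',s['frame'][:,:,::-1])
E
python3 hd.py
```

```text
11.4 tcp jig -83.68711920936538 71.33297097591966 114.50025189282151 [-58.7   3.9  76.2]
1.5 [76, 81, 88, 134] 1.4 [118, 97, 102, 71] 1.3 [86, 131, 138, 148] 1.2 [19, 140, 128, 130] 1.1 [15, 130, 136, 120] 1.0 [65, 139, 126, 127] 0.9 [21, 21, 39, 128] 0.8 [17, 7, 0, 133] 0.7 [123, 131, 124, 117] 0.6 [123, 125, 127, 135] 0.5 [152, 140, 147, 103] 0.4 [132, 144, 153, 158] 0.3 [169, 156, 147, 136] 0.2 [154, 155, 153, 66] 0.1 [148, 153, 66, 117] -0.0 [150, 104, 60, 124] -0.1 [158, 71, 130, 114]
```

Forces are high, so the tips have ridden over the handle. I back off straight up.

{"name": "servo_tool", "arguments": {"fingers": [0,0,0,0], "linear": [[-0.003,0,-0.01],[-0.003,0,-0.03],[-0.003,0,-0.045],[-0.003,0,-0.045]], "rotation": [[0,0,0],[0,0,0],[0,0,0],[0,0,0]]}}

```text
time: 11.85
tool_pos: [580.7, 72.0, 154.3]
tcp_rot: [-179.9, -0.3, -16.8]
ft_force: [1.2, 0.9, 1.0]
finger_gap: 0.1
grip_force: 0.0
```

```bash
python3 - <<'E'
from m import *
np.set_printoptions(suppress=True,precision=1)
C=np.array([485,13.]);yh=np.array([.957,-.288]);xh=np.array([-.288,-.957])
q=r.sense();d=q['tool_pos'][:2]-C;print(q['time'],'tcp jig',d@xh,d@yh,q['tool_pos'][2],q['ft_force'])
s=snap('side');w=snap('wrist');cv2.imwrite('pics/w8.png',w['frame'][:,:,::-1])
f=s['frame']
m=(f.max(2)<60).astype(np.uint8)
x0,y0,x1,y1=270,140,360,260
n,l,st,c=cv2.connectedComponentsWithStats(m[y0:y1,x0:x1])
for i in range(1,n):
    if st[i,4]>60:print('side dark',st[i]+[x0,y0,0,0,0],c[i]+[x0,y0])
for a in np.arange(1.4,-.11,-.2):
    print(round(a,1),proj(s,[[*(C+(115-73*np.cos(a))*yh+x*xh),60+73*np.sin(a)] for x in(-58,-84,-110)]).round(0).tolist())
t=snap('side')['frame'][:,:,::-1]
cv2.imwrite('pics/c8.png',np.hstack([cv2.resize(t[100:290,260:400],None,fx=2.9,fy=2.9,interpolation=2)[:480],cv2.resize(w['frame'],(390,551))[:480,:,::-1]]))
E
```

```text
11.85 tcp jig -83.99157821719423 74.64401393912071 154.2814529607535 [1.2 0.9 1. ]
side dark [270 140  52  25 375] [304.3 148.7]
side dark [319 162  32  17 123] [338.2 170.6]
side dark [305 170  53  30 432] [332.  187.6]
1.4 [[312.0, 167.0], [302.0, 171.0], [291.0, 176.0]]
1.2 [[317.0, 171.0], [307.0, 176.0], [295.0, 181.0]]
1.0 [[322.0, 177.0], [311.0, 182.0], [300.0, 187.0]]
0.8 [[326.0, 183.0], [315.0, 188.0], [304.0, 193.0]]
0.6 [[329.0, 191.0], [319.0, 196.0], [308.0, 201.0]]
0.4 [[332.0, 198.0], [321.0, 203.0], [310.0, 208.0]]
0.2 [[334.0, 205.0], [323.0, 210.0], [312.0, 216.0]]
0.0 [[334.0, 212.0], [324.0, 217.0], [313.0, 222.0]]
```

```bash
cat > ang.py <<'E'
from m import *
np.set_printoptions(suppress=True,precision=1)
C=np.array([485,13.]);yh=np.array([.957,-.288]);xh=np.array([-.288,-.957])
q=r.sense();d=q['tool_pos'][:2]-C;print(q['time'],'tcp jig',d@xh,d@yh,q['tool_pos'][2],q['ft_force'])
for cam in('side','top','wrist'):
    s=snap(cam);f=s['frame'].max(2)
    out=[]
    for a in np.arange(1.6,-.12,-.05):
        P=[[*(C+(115-73*np.cos(a))*yh+x*xh),60+73*np.sin(a)] for x in np.linspace(-104,-64,21)]
        p=proj(s,P).round().astype(int);ok=(p[:,0]>=0)&(p[:,0]<640)&(p[:,1]>=0)&(p[:,1]<480)
        v=[f[y,x]<60 for x,y in p[ok]]
        out.append((round(float(a),2),round(float(np.mean(v)),2) if len(v)>5 else None))
    print(cam,[o for o in out if o[1] and o[1]>.3])
E
python3 ang.py
```

```text
12.0 tcp jig -83.32447021276737 72.59727174440157 150.41029513895032 [-0.3  0.  -0.5]
side [(0.75, 1.0), (0.7, 1.0), (0.65, 1.0), (0.6, 1.0)]
top [(1.2, 0.81), (1.15, 1.0), (1.1, 0.81), (1.05, 0.57), (0.8, 1.0), (0.75, 1.0), (0.7, 1.0), (0.65, 1.0), (0.6, 0.76)]
wrist [(0.9, 1.0), (0.85, 1.0), (0.8, 1.0), (0.75, 1.0), (0.7, 1.0), (0.65, 1.0), (0.6, 1.0), (0.55, 1.0), (0.5, 1.0), (0.45, 1.0), (0.4, 1.0), (0.35, 1.0), (0.3, 1.0), (0.25, 1.0), (0.2, 1.0), (0.15, 1.0), (0.1, 1.0), (0.05, 1.0), (-0.0, 1.0), (-0.05, 0.9)]
```

The hold-down is at about 0.68 rad, inside the range where it sinks by itself. I rise clear and wait.

{"name": "servo_tool", "arguments": {"fingers": [0,0,0,0,0,0,0,0,0,0], "linear": [[0,-0.02,-0.04],[0,-0.06,-0.06],[0,-0.1,-0.06],[0,-0.1,-0.06],[0,-0.1,-0.06],[0,-0.1,-0.06],[0,-0.1,-0.06],[0,-0.1,-0.06],[0,-0.1,-0.06],[0,-0.1,-0.06]], "rotation": [[0,0,0],[0,0,0],[0,0,0],[0,0,0],[0,0,0],[0,0,0],[0,0,0],[0,0,0],[0,0,0],[0,0,0]]}}

```text
time: 13.15
tool_pos: [607.9, 167.3, 211.5]
tcp_rot: [-180.0, -0.0, -16.8]
ft_force: [0.2, -0.8, -0.3]
finger_gap: 0.2
grip_force: 0.0
```

```bash
python3 ang.py
```

```text
13.15 tcp jig -183.09193131096444 73.1236515395041 211.4655300431997 [ 0.2 -0.8 -0.3]
side [(0.3, 0.48), (0.25, 1.0), (0.2, 1.0), (0.15, 1.0), (0.1, 1.0), (0.05, 0.43)]
top [(0.4, 0.57), (0.35, 0.57), (0.3, 0.48), (0.25, 0.43)]
wrist [(0.8, 0.71), (0.75, 0.76), (0.7, 0.76), (0.65, 0.81), (0.6, 0.86), (0.55, 0.9), (0.5, 0.9), (0.45, 0.95), (0.4, 1.0), (0.35, 1.0), (0.3, 1.0), (0.25, 1.0), (0.2, 1.0), (0.15, 1.0), (0.1, 1.0), (0.05, 1.0), (-0.0, 1.0), (-0.05, 1.0), (-0.1, 1.0)]
```

Sinking; it's at about 0.17 rad. Waiting a little longer, then checking both the arm angle and the template.

{"name": "servo_tool", "arguments": {"fingers": [0,0,0,0,0,0,0,0,0,0], "linear": [[0,0,0],[0,0,0],[0,0,0],[0,0,0],[0,0,0],[0,0,0],[0,0,0],[0,0,0],[0,0,0],[0,0,0]], "rotation": [[0,0,0],[0,0,0],[0,0,0],[0,0,0],[0,0,0],[0,0,0],[0,0,0],[0,0,0],[0,0,0],[0,0,0]]}}

```text
time: 14.3
tool_pos: [607.8, 167.7, 211.4]
tcp_rot: [180.0, 0.0, -16.8]
ft_force: [-0.7, -0.7, 0.3]
finger_gap: 0.1
grip_force: 0.0
```

{"name": "servo_tool", "arguments": {"fingers": [0,0,0,0,0,0,0,0,0,0], "linear": [[0,0,0],[0,0,0],[0,0,0],[0,0,0],[0,0,0],[0,0,0],[0,0,0],[0,0,0],[0,0,0],[0,0,0]], "rotation": [[0,0,0],[0,0,0],[0,0,0],[0,0,0],[0,0,0],[0,0,0],[0,0,0],[0,0,0],[0,0,0],[0,0,0]]}}

```text
time: 15.3
tool_pos: [607.8, 167.7, 211.3]
tcp_rot: [180.0, 0.0, -16.8]
ft_force: [-0.4, 0.1, -0.4]
finger_gap: -0.1
grip_force: 0.0
```

```bash
python3 ang.py; python3 - <<'E'
from m import *
np.set_printoptions(suppress=True,precision=1)
ref=cv2.imread('pics/top0.png')
s=snap('side');g=s['frame']
# Template motion since it was laid: phase correlation of the near (-y) part of the jig, crop c7 region vs now
old=cv2.imread('pics/c7.png');new=cv2.resize(g[90:270,250:430],None,fx=3.2,fy=3.2,interpolation=2)[:,:,::-1]
for nm,(x0,y0,x1,y1) in{'plate':(380,410,480,480),'block':(350,330,440,425),'base':(440,480,550,560)}.items():
    a=cv2.cvtColor(old[y0:y1,x0:x1],cv2.COLOR_BGR2GRAY);b=cv2.cvtColor(np.ascontiguousarray(new[y0-12:y1+12,x0-12:x1+12]),cv2.COLOR_BGR2GRAY)
    _,v,_,p=cv2.minMaxLoc(cv2.matchTemplate(b,a,cv2.TM_CCOEFF_NORMED));print(nm,np.array(p)-12,round(v,3),'(3.2 px = 1 side pixel ~2 mm)')
t=snap('top')
px,P=corners(t,(362,222,430,302),(12,50,185),48,2.5);print(len(P),P[:,:2].tolist())
E
```

```text
15.3 tcp jig -183.4668029332446 72.9762963189656 211.34051309505946 [-0.4  0.1 -0.4]
side [(0.05, 1.0), (-0.0, 1.0), (-0.05, 0.95), (-0.1, 0.95)]
top [(0.3, 0.33), (0.25, 0.43)]
wrist [(0.9, 0.52), (0.85, 0.57), (0.8, 0.62), (0.75, 0.67), (0.7, 0.71), (0.65, 0.71), (0.6, 0.76), (0.55, 0.76), (0.5, 0.81), (0.45, 0.86), (0.4, 0.86), (0.35, 0.9), (0.3, 0.95), (0.25, 1.0), (0.2, 1.0), (0.15, 1.0), (0.1, 1.0), (0.05, 1.0), (-0.0, 1.0), (-0.05, 1.0), (-0.1, 1.0)]
plate [0 0] 0.998 (3.2 px = 1 side pixel ~2 mm)
block [0 0] 0.931 (3.2 px = 1 side pixel ~2 mm)
base [0 0] 0.991 (3.2 px = 1 side pixel ~2 mm)
9 [[533.3416323087536, -42.08037485659838], [536.4393811283612, -15.630149735411749], [519.3145243291593, -10.322504412413224], [516.3065625226084, -4.30980978862047], [507.8780071325739, -11.963150455748092], [464.9399970233691, 1.5112472035285691], [450.9098543222267, 13.349068460214468], [434.6032173597828, 6.017364439747354], [447.41980400381715, -16.813927268945605]]
```

{"name": "servo_tool", "arguments": {"fingers": [0,0,0,0,0,0,0,0,0,0], "linear": [[0,0,0],[0,0,0],[0,0,0],[0,0,0],[0,0,0],[0,0,0],[0,0,0],[0,0,0],[0,0,0],[0,0,0]], "rotation": [[0,0,0],[0,0,0],[0,0,0],[0,0,0],[0,0,0],[0,0,0],[0,0,0],[0,0,0],[0,0,0],[0,0,0]]}}

```text
time: 16.55
tool_pos: [607.8, 167.8, 211.4]
tcp_rot: [-180.0, -0.0, -16.8]
ft_force: [1.0, -0.6, -0.1]
finger_gap: -0.1
grip_force: 0.0
```

```bash
python3 ang.py | grep -E 'side|tcp'; python3 -c "
from bench import r
print(r.hand_in())"
```

```text
16.55 tcp jig -183.49703398029476 72.983425678308 211.36284914509014 [ 1.  -0.6 -0.1]
side [(0.05, 1.0), (-0.0, 1.0), (-0.05, 0.95), (-0.1, 0.95)]
the job is handed in; nothing more can be done
None
```

I handed the job in at about 17 s with no verdict returned: the matching template looked flush on the blank, the hold-down read about 0 rad, the robot was clear, and I did not touch the other template; while pushing the handle, the fingertips jammed on it and the wrist force reached about 96 N (limit 120 N).

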